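# Hook the stapler out of the deep display lane

## Robot

A 6-joint arm with a two-finger parallel gripper is mounted at the origin on the work surface. World frame = base frame: x ahead of the robot, y to its left, z up, the work surface at z = 0. Lengths are in m, angles in rad, forces in N, time in s.
With the tool pointing down it reaches from about 0.25 to 0.775 m from the base axis. Payload 4 kg.
Tool frame: the origin (TCP) lies between the finger pads; the fingertips stand 25 mm ahead of it and the grasp point (between the pads) lies 6 mm ahead of it (robot.tip_reach is the distance from the TCP to the fingertips, in m); z points along the fingers, y is the line along which they close (so a half turn about z gives the same grasp; the last joint's range is limited). The gripper opens to 94 mm and grips with 3 to 60 N. Pads are 16 mm wide; open, the fingers measure 119 mm over their backs; the gripper's body (75 mm by 177 mm) begins 78 mm behind the grasp point.
Start: joints at [-0.103, 0.087, 1.371, -0, 1.684, -0.103], TCP at [0.55, -0, 0.231] pointing down, gripper open.
Joint ranges: [-3.1, 3.1], [-0.76, 2.03], [0.27, 2.55], [-1.08, 4.22], [0.17, 2.65], [-2.57, 2.57]. Speed limits (rad/s): [2.79, 2.79, 3.14, 3.14, 3.14, 3.14].

## Interface

Orientations are given as [roll, pitch, yaw] about the fixed x, y, z axes, in that order (R = Rz(yaw) Ry(pitch) Rx(roll)).
In Python, from bench import sensors, snapshot, camera_info, ticket, robot gives the robot as it stands.
- The arm moves only by the tool arm_command, never from a script. Its argument "plan" is a list of rows, each an object with "grip": the closure, from -1 (fully open) to 1 (shut); "slide": the shift along the tool's x, y, z normalised to -1 to 1, where 1 is 500 mm, a list of three; "spin": the turn about the tool's z normalised to -1 to 1, where 1 is 5 degrees. A call has 1 to 10 rows; each row shifts and turns the commanded pose from where the row before left it, along the tool's axes as they then stand; what a row does not reach is not made up. A row lasts 1/8 s, in which the tool goes at most 62.5 mm and 10.7 degrees, less where a joint would pass 70% of its speed; a pose out of reach is approached as far as the arm can. A call with a number of a shift or a turn outside -1 to 1 is refused whole. A call with a gripper value outside its range is refused whole. The fingers move at their own pace and stop on an object; the grip force is fixed at half the most. Time passes only in rows, so rows that do not move let the fingers close. It gives the time, the measured TCP pose, the force, the opening and the grip force at its end, in the units of the state.
- sensors.get_obs(): the state, without advancing time (a new reading comes with each control period).
- snapshot(name): name is "scene" or "side" or "wrist"; returns the picture (384x512x3 uint8, red, green, blue); there is no depth.
- camera_info(name): a dict with "fx", "fy", "cx", "cy" (pixels), "position" and "rotation" of the camera in the world. Camera axes: x right, y up, looking along -z (the intrinsics and any distortion apply to the point x, -y, -z); pixel columns grow to the right and rows downward; lengths in m; the calibration is good to about 2 mm. A picture is of the moment at which its call begins: read the wrist's pose just before it. camera_info takes no time and is no camera call; for the wrist camera it gives the pose at the moment of the call.
- ticket.close_job(): hands the job in; it is judged then, once.
The state is a dict: "time": time; "joint_positions": joint angles; "qvel": joint speeds; "joint_torque": joint torques, N m; "tool_pos": TCP position; "ee_rot": TCP orientation; "wrist_force": force on the tool from outside, world axes, zero at the start; "wrist_torque": the same for the moment, N m; "width": finger opening in m; "finger_force": force on a finger pad.
Only numpy, scipy, OpenCV 4.12 (cv2) and the standard library are available. Lean on these libraries where they do the work, as an engineer would, in place of code of your own. Each camera call takes 0.05 s, during which the arm holds its last target. There are 200 camera calls.

## Task

The stapler has slid to the back of one of the two deep, narrow lanes of the plywood rack. Take the long picker by its wooden handle, reach in through the mouth of the lane, drop the blade behind the stapler's heel and draw the stapler right out of the rack, so that it stands upright on the counter just in front of the rack; do not touch the stapler with the hand itself, and leave the pencil box, pen cup and glue jar where they are. Then set the picker down on the counter, standing on its foot and blade, out of the rack and with its blade at least a hand's breadth away from the stapler.

Things in the scene. Friction and masses are not known exactly. Their poses are not given: they have to be found in the camera images.
- rack: Fixed plywood rack, 162 wide (x), 275 deep (y), 155 high. Origin: middle of its mouth at counter level; y points out of the mouth (world +y, yaw within 0.15 rad), z up. Walls 10 thick at x = -76, 0, +76 leave two lanes 66 wide, centred at x = -38 and +38, open in front, floored by the counter. Three 6 mm steel bars cross the top at y = -20, -100, -180, undersides 147 high.
- stapler: Black desk stapler, 120 long (y), 38 wide (x), 50 high, about 250 g, loose on the counter in either lane, turned up to 0.06 rad in it. Origin: centre of underside; y points to its nose (towards the mouth), z up. Its heel is an upright flat face, 38 wide, 50 high, at y = -60; behind it at least 35 mm of lane is free.
- stapler_heel (a point): Middle of the stapler's rear face, 60 behind its origin, 25 above its underside.
- stapler_nose (a point): Front end of the stapler, 60 ahead of its origin, 25 above its underside.
- picker: Picker, 200 g, loose, standing on blade and foot. Origin: counter level under the handle's middle; z up, blade towards -y. Wooden handle bar 120 long (y), 24 wide (x, grip across it), 26 high. Round 8 mm aluminium rod along -y at the handle's height, 62 up, to the blade. Foot: board 60 wide, 10 thick, at y = +65, height 0 to 75. Centre of mass about y = -30.
- picker_blade (a point): Middle of the lower edge of the picker's blade, 305 from the handle's middle (y = -305). The blade is an upright flat plate 40 wide (x), 5 thick (y), height 0 to 70.
- pencil_box: Flat cardboard pencil box, 175 long (y), 46 wide (x), 20 high, loose in the other lane; origin centre of underside. To be left alone.
- pen_cup: Dark steel pen cup with pencils, 72 diameter, cup 95 high, pencils to about 175; loose, on the counter beyond the rack; origin centre of underside. To be left alone.
- glue_jar: White glue jar, 60 diameter, 85 high, loose, on the counter beyond the rack; origin centre of underside. To be left alone.
- rack_back (a point): Middle of the inner face of the rack's back panel at counter level (y = -265 in the rack's frame): the lanes' far end.
- picker_handle (a point): Middle of the picker's handle bar, on its axis, 62 above the picker's origin.
Mind the look-alikes: they are no part of the job. What is meant by the stapler is not pink, purple or red, and is the smaller of those in its own colour.

How it is judged:
On the way, in this order (a step that is already met when the one before it is completed fails the run):
1. the picker's blade is down behind the stapler's heel, inside the lane (y of picker_blade in the frame of stapler below -0.058 m and x of picker_blade in the frame of stapler between -0.035 and 0.035 m and height (world z) of picker_blade below 0.035 m and y of picker_blade in the frame of rack below -0.1 m), for 0.1 s.
2. the stapler is wholly out of the mouth of the rack (y of each of stapler_heel, stapler_nose in the frame of rack above 0.004 m), for 0.1 s.
At the end, for the whole second after the job is handed in: Stapler upright (0.1 rad), at rest on the counter, heel and nose at least 4 mm out of the mouth, its middle within 300 mm ahead of the mouth and 180 mm to either side. Picker at rest standing (0.12 rad) on the counter in front of the mouth plane, blade over 100 mm from the stapler's middle (all of step 2 and y of stapler in the frame of rack below 0.3 m and x of stapler in the frame of rack between -0.18 and 0.18 m and angle between stapler's own z axis and vertical below 0.1 rad and height (world z) of stapler below 0.006 m and linear speed of each of stapler, picker below 0.02 m/s and y of each of picker_blade, picker in the frame of rack above 0 m and horizontal distance between picker_blade and stapler above 0.1 m and angle between picker's own z axis and vertical below 0.12 rad and height (world z) of picker below 0.01 m); the robot touches nothing.
It fails at once if the gripper or arm touches the stapler (contact force between any of the fingers, the arm and stapler above 0.5 N).
It fails at once if the stapler is tipped over (more than 0.6 rad) (angle between stapler's own z axis and vertical above 0.6 rad).
It fails at once if the pencil box, pen cup or glue jar is moved by more than 25 mm (distance of any of pencil_box, pen_cup, glue_jar from where it was at the start of the episode above 0.025 m).
It also fails if it takes over 54 s, if anything falls off the work surface, if the arm or the gripper's body presses on something with over 40 N, if the wrist force passes 120 N, or if a joint passes its speed limit or range.

## Working session

There is one attempt and no reset: what is moved stays moved. The work goes in short steps, Python scripts to look and compute and a tool call to move; the robot and the scene stay as the last step left them, time stands still between calls to the robot, and variables do not carry over. Pictures are saved under pics/ and viewed, at most 10 in all, crops included, and the job is handed in when it is done.

Besides the shell and the picture viewer there is one more tool, called by a JSON object that holds its "name" and its "arguments", one argument or row to a line. arm_command: Moves the arm, as the interface text tells. Scaled input: -1 to 1 covers 500 mm each way for a shift and 5 degrees each way for a turn. Its arguments: {"type":"object","properties":{"plan":{"type":"array","items":{"type":"object","properties":{"grip":{"type":"number"},"slide":{"type":"array","items":{"type":"number"}},"spin":{"type":"number"}}}}},"required":["plan"]}

```bash
mkdir -p pics; ls
python3 - <<'E'
from bench import sensors, snapshot, camera_info, ticket, robot
import cv2,numpy as np
np.set_printoptions(precision=4,suppress=True)
for n in ("scene","side","wrist"):
    im=snapshot(n); cv2.imwrite(f"pics/{n}0.png",im[:,:,::-1])
    print(n,camera_info(n))
o=sensors.get_obs(); print(o)
a,b=cv2.imread("pics/scene0.png"),cv2.imread("pics/side0.png")
E
```

```text
pics
scene {'fx': 438.89709027757203, 'fy': 438.89709027757203, 'cx': 253.41523471633784, 'cy': 195.48468431207482, 'position': array([ 0.3005, -0.8197,  0.9645]), 'rotation': array([ 0.7327, -0.0116, -0.3189])}
side {'fx': 491.73390531653564, 'fy': 491.73390531653564, 'cx': 257.95584712636816, 'cy': 197.05480798087748, 'position': array([0.2411, 0.9428, 1.2193]), 'rotation': array([ 0.7306, -0.0043, -2.8291])}
wrist {'fx': 326.1613414224065, 'fy': 326.1613414224065, 'cx': 253.79798597603408, 'cy': 196.36654611306992, 'position': array([0.55  , 0.0759, 0.3834]), 'rotation': array([-0.2623,  0.002 ,  0.0008])}
{'time': 0.15, 'joint_positions': array([-0.1031,  0.0878,  1.3719,  0.    ,  1.6836, -0.1031]), 'qvel': array([ 0.0007, -0.0017, -0.005 ,  0.0026, -0.0007,  0.0006]), 'joint_torque': array([  0.0012, -34.0636, -30.2795,   0.0719,   0.0304,  -0.0001]), 'tool_pos': array([0.5496, 0.0001, 0.2296]), 'ee_rot': array([-3.1399, -0.0002,  1.5709]), 'wrist_force': array([ 0.2562, -1.1805,  0.5941]), 'wrist_torque': array([-0.0222,  0.0128,  0.0167]), 'finger_force': 0.0, 'width': 0.0941532237316615}
```

View pics/scene0.png

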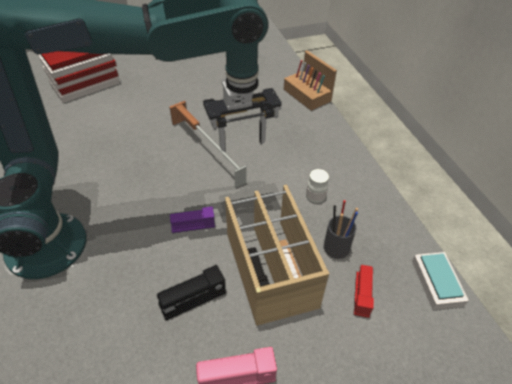

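View pics/side0.png

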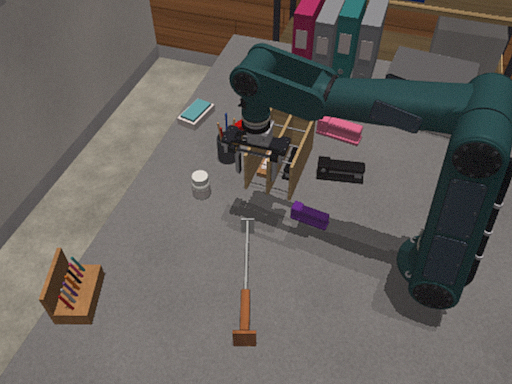

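```bash
cat > h.py <<'E'
import numpy as np,cv2
from scipy.spatial.transform import Rotation as Ro
from bench import sensors, snapshot, camera_info
np.set_printoptions(precision=4,suppress=True)
def ray(c,uv):
    d=np.array([(uv[0]-c['cx'])/c['fx'],-(uv[1]-c['cy'])/c['fy'],-1])
    return c['position'],Ro.from_euler('xyz',c['rotation']).apply(d)
def onz(c,uv,z):
    p,d=ray(c,uv); return p+d*(z-p[2])/d[2]
def proj(c,P):
    q=Ro.from_euler('xyz',c['rotation']).inv().apply(np.atleast_2d(P)-c['position'])
    return np.c_[c['cx']-c['fx']*q[:,0]/q[:,2],c['cy']+c['fy']*q[:,1]/q[:,2]]
E
python3 - <<'E'
import cv2,numpy as np
a,b=cv2.imread("pics/scene0.png"),cv2.imread("pics/side0.png")
A=cv2.resize(a[165:325,160:340],None,fx=3.3,fy=3.3,interpolation=cv2.INTER_CUBIC)
cv2.imwrite("pics/crop1.png",A)
B=cv2.resize(a[85:205,155:275],None,fx=4,fy=4,interpolation=cv2.INTER_CUBIC)
cv2.imwrite("pics/crop2.png",B); print(A.shape,B.shape)
E
```

```text
(528, 594, 3) (480, 480, 3)
```

View pics/crop1.png

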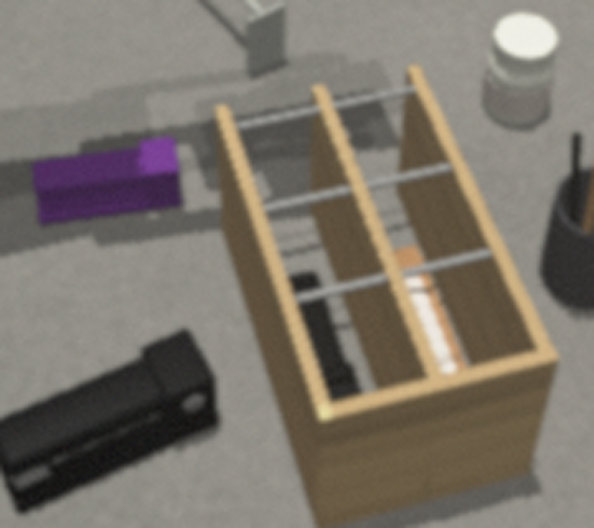

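View pics/crop2.png

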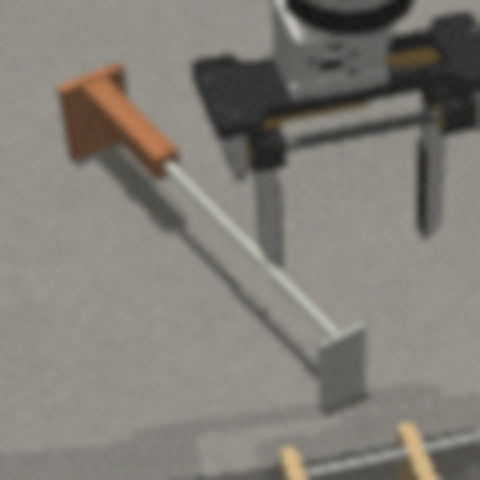

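Run:
```python
from h import *
c=camera_info("scene"); s=camera_info("side")
A=lambda x,y:((x+.5)/3.3+159.5,(y+.5)/3.3+164.5)
B=lambda x,y:((x+.5)/4+154.5,(y+.5)/4+84.5)
P={k:onz(c,A(*v),.155) for k,v in dict(fl=(217,108),fr=(416,68),bl=(321,416),br=(556,354)).items()}
for k in P: print(k,P[k])
L=P['fl']-P['bl'];R=P['fr']-P['br'];print(np.linalg.norm(L),np.linalg.norm(R),np.linalg.norm(P['fr']-P['fl']),np.linalg.norm(P['br']-P['bl']))
v=L+R; yaw=np.arctan2(-v[0],v[1]); v=P['fr']-P['fl']+P['br']-P['bl'];yaw2=np.arctan2(v[1],v[0]);print("yaw",yaw,yaw2)
yaw=(yaw*.65+yaw2*.35)
m=sum(P.values())/4; r=Ro.from_euler('z',yaw); o=m+r.apply([0,137.5e-3,0]); o[2]=0;print("origin",o,yaw)
for n,q,z in [("nose L",(290,276),.05),("nose R",(318,272),.05),("purple",(150,215),0),("purpR",(180,205),0),("gluebase",(517,120),0),("nosebot?",(330,400),.05)]:
    w=onz(c,A(*q),z);print(n,w,r.inv().apply(w-o))
for n,q,z in [("bl",(318,345),.07),("br",(364,325),.07),("bbl",(320,413),0),("bbr",(367,398),0),("fl",(58,90),.075),("fr",(122,68),.075),("hendL",(163,173),.062),("hendR",(178,155),.062),("fbl",(72,160),0)]:
    print(n,onz(c,B(*q),z))
im=cv2.imread("pics/side0.png");h=cv2.cvtColor(im,cv2.COLOR_BGR2HSV);mk=cv2.inRange(h,(3,110,60),(18,255,255));mk[:280]=0;mk[:,:200]=0;mk[:,300:]=0
ys,xs=np.nonzero(mk);print(xs.min(),xs.max(),ys.min(),ys.max())
for y in range(ys.min(),ys.max(),6): q=xs[ys==y];print(y,q.min(),q.max(),onz(s,((q.min()+q.max())/2,y),.075)[:2])
```

```text
fl [ 0.4699 -0.1159  0.155 ]
fr [ 0.6268 -0.1226  0.155 ]
bl [ 0.4614 -0.3857  0.155 ]
br [ 0.6216 -0.3896  0.155 ]
0.2699309923611106 0.2670395662491442 0.15704844957268516 0.1602614727833525
yaw -0.02578632414559502 -0.03376691957247932
origin [ 0.5489 -0.116   0.    ] -0.028579532545004525
nose L [ 0.4981 -0.2076  0.05  ] [-0.0481 -0.093   0.05  ]
nose R [ 0.5197 -0.2106  0.05  ] [-0.0264 -0.0954  0.05  ]
purple [ 0.4164 -0.0795  0.    ] [-0.1335  0.0328  0.    ]
purpR [ 0.4429 -0.0769 -0.    ] [-0.107   0.0361 -0.    ]
gluebase [ 0.752  -0.0757 -0.    ] [ 0.2019  0.0461 -0.    ]
nosebot? [ 0.4925 -0.3191  0.05  ] [-0.0506 -0.2046  0.05  ]
bl [0.5396 0.049  0.07  ]
br [0.5775 0.0587 0.07  ]
bbl [ 0.5391  0.0473 -0.    ]
bbr [0.5774 0.0514 0.    ]
fl [0.4184 0.3965 0.075 ]
fr [0.4755 0.4106 0.075 ]
hendL [0.4792 0.2814 0.062 ]
hendR [0.496 0.3   0.062]
fbl [0.4209 0.3976 0.    ]
233 255 289 345
289 242 248 [0.4831 0.2908]
295 241 249 [0.4771 0.3081]
301 241 249 [0.4713 0.3251]
307 241 249 [0.4656 0.3417]
313 240 249 [0.4612 0.3585]
319 240 248 [0.4569 0.375 ]
325 240 248 [0.4515 0.3908]
331 233 255 [0.4461 0.4063]
337 233 255 [0.4409 0.4215]
343 234 255 [0.4346 0.4361]
```

Black in-lane stapler at (258,265) is the target (look-alikes: big black (193,292), purple (192,220), pink (237,368), red (365,290)). The picker's handle is at about (187,117) and its blade at (241,178). Going above the handle.

{"name": "arm_command", "arguments": {
  "plan": [
    {"grip": -1,"slide": [0.109,-0.0263,0]},
    {"grip": -1,"slide": [0.109,-0.0263,0]},
    {"grip": -1,"slide": [0.109,-0.0263,0]},
    {"grip": -1,"slide": [0.109,-0.0263,0]},
    {"grip": -1,"slide": [0.109,-0.0263,0]},
    {"grip": -1,"slide": [0.109,-0.0263,0]},
    {"grip": -1,"slide": [0,0,0],"spin": -0.87},
    {"grip": -1,"slide": [0,0,0],"spin": -0.87},
    {"grip": -1,"slide": [0,0,0],"spin": -0.87},
    {"grip": -1,"slide": [0,0,0],"spin": -0.87}
  ]
}}

```text
invalid input at $.plan[0]: expected keys grip, slide, spin
```

Run:
```python
from h import *
o=sensors.get_obs();print(o['tool_pos'],o['ee_rot'])
c=camera_info("wrist");im=snapshot("wrist")[:,:,::-1].copy()
cv2.imwrite("pics/w1.png",im)
b=snapshot("side")[:,:,::-1].copy();cv2.imwrite("pics/side1.png",b)
a=snapshot("scene")[:,:,::-1].copy();cv2.imwrite("pics/scene1.png",a)
h=cv2.cvtColor(im,cv2.COLOR_BGR2HSV);mk=cv2.inRange(h,(3,110,50),(18,255,255))
ct=max(cv2.findContours(mk,0,2)[0],key=cv2.contourArea);r=cv2.minAreaRect(ct);print(r)
ys,xs=np.nonzero(mk)
for y in range(ys.min(),ys.max(),12): q=xs[ys==y];print(y,q.min(),q.max(),onz(c,((q.min()+q.max())/2,y),.075)[:2])
s=camera_info("side")
B=cv2.resize(b[90:210,230:350],None,fx=4,fy=4,interpolation=cv2.INTER_CUBIC)
cv2.imwrite("pics/m1.png",np.hstack([cv2.resize(B,(384,384)),cv2.resize(im,(416,384))]))
```

```text
[0.5496 0.0001 0.2296] [-3.1399 -0.0002  1.5709]
((317.5, 376.5), (13.0, 33.0), 90.0)
287 323 323 [ 0.6227 -0.106 ]
299 64 68 [ 0.3485 -0.1209]Traceback (most recent call last):
  File "<stdin>", line 10, in <module>
    return umr_minimum(a, axis, None, out, keepdims, initial, where)
ValueError: zero-size array to reduction operation minimum which has no identity
```

{"name": "arm_command", "arguments": {
  "plan": [
    {"grip": -1,"slide": [0.109,-0.0263,0],"spin": 0},
    {"grip": -1,"slide": [0.109,-0.0263,0],"spin": 0},
    {"grip": -1,"slide": [0.109,-0.0263,0],"spin": 0},
    {"grip": -1,"slide": [0.109,-0.0263,0],"spin": 0},
    {"grip": -1,"slide": [0.109,-0.0263,0],"spin": 0},
    {"grip": -1,"slide": [0.109,-0.0263,0],"spin": 0},
    {"grip": -1,"slide": [0,0,0],"spin": -0.87},
    {"grip": -1,"slide": [0,0,0],"spin": -0.87},
    {"grip": -1,"slide": [0,0,0],"spin": -0.87},
    {"grip": -1,"slide": [0,0,0],"spin": -0.87}
  ]
}}

```text
time: 1.55
tool_pos: [0.471, 0.3271, 0.2303]
ee_rot: [-3.141, 0.0, 1.877]
wrist_force: [-0.8, -0.8, -0.1]
width: 0.0939
finger_force: 0.0
```

Run:
```python
from h import *
c=camera_info("wrist");im=snapshot("wrist")[:,:,::-1].copy()
b=snapshot("side")[:,:,::-1].copy();cv2.imwrite("pics/side1.png",b)
a=snapshot("scene")[:,:,::-1].copy();cv2.imwrite("pics/scene1.png",a)
h=cv2.cvtColor(im,cv2.COLOR_BGR2HSV);mk=cv2.inRange(h,(3,110,50),(18,255,255))
ct=max(cv2.findContours(mk,0,2)[0],key=cv2.contourArea);mk=cv2.drawContours(mk*0,[ct],-1,255,-1)
ys,xs=np.nonzero(mk)
for y in range(ys.min(),ys.max(),12): q=xs[ys==y];print(y,q.min(),q.max(),onz(c,((q.min()+q.max())/2,y),.075)[:2])
B=cv2.resize(b[90:210,230:350],None,fx=4,fy=4,interpolation=cv2.INTER_CUBIC)
cv2.imwrite("pics/m1.png",np.hstack([cv2.resize(B,(384,384)),cv2.resize(im,(416,384))]))
```

```text
93 225 287 [0.446  0.4132]
105 245 267 [0.4492 0.4032]
117 244 268 [0.4524 0.3931]
129 244 268 [0.4557 0.3827]
141 245 268 [0.4595 0.3724]
153 245 268 [0.463  0.3616]
165 245 267 [0.466  0.3506]
177 244 267 [0.4691 0.3393]
189 245 267 [0.4732 0.328 ]
201 245 267 [0.4769 0.3165]
213 245 267 [0.4807 0.3046]
```

View pics/m1.png

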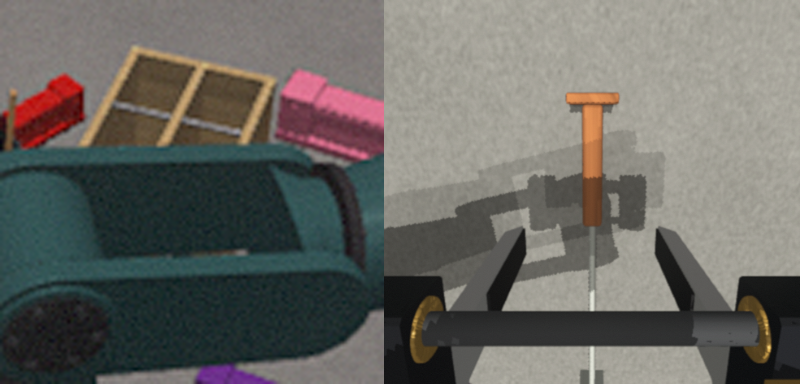

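Left: the rack with the stapler hidden by the arm. Right: handle straight ahead, upright at column ~592 of the montage, aligned with the tool. Descend and grip.

{"name": "arm_command", "arguments": {
  "plan": [
    {"grip": -1,"slide": [0.01,0.005,0.081],"spin": 0},
    {"grip": -1,"slide": [0,0,0.081],"spin": 0},
    {"grip": -1,"slide": [0,0,0.081],"spin": 0},
    {"grip": -1,"slide": [0,0,0.081],"spin": 0},
    {"grip": 1,"slide": [0,0,0],"spin": 0},
    {"grip": 1,"slide": [0,0,0],"spin": 0},
    {"grip": 1,"slide": [0,0,0],"spin": 0},
    {"grip": 1,"slide": [0,0,0],"spin": 0},
    {"grip": 1,"slide": [0,0,0],"spin": 0},
    {"grip": 1,"slide": [0,0,0],"spin": 0}
  ]
}}

```text
time: 2.95
tool_pos: [0.4721, 0.3326, 0.0688]
ee_rot: [3.141, -0.0, 1.874]
wrist_force: [0.2, 0.6, 0.4]
width: 0.0377
finger_force: 0.0
```

{"name": "arm_command", "arguments": {
  "plan": [
    {"grip": 1,"slide": [0,0,0],"spin": 0},
    {"grip": 1,"slide": [0,0,0],"spin": 0},
    {"grip": 1,"slide": [0,0,0],"spin": 0},
    {"grip": 1,"slide": [0,0,-0.05],"spin": 0},
    {"grip": 1,"slide": [0,0,-0.05],"spin": 0},
    {"grip": 1,"slide": [0,0,-0.05],"spin": 0},
    {"grip": 1,"slide": [0,0,-0.05],"spin": 0}
  ]
}}

```text
time: 3.82
tool_pos: [0.4717, 0.3323, 0.1684]
ee_rot: [-3.14, 0.0, 1.874]
wrist_force: [-0.2, -0.7, -2.4]
width: 0.0237
finger_force: 30.0
```

Run:
```python
from h import *
a=snapshot("scene")[:,:,::-1].copy();cv2.imwrite("pics/scene2.png",a)
w=snapshot("wrist")[:,:,::-1]
cv2.imwrite("pics/m2.png",np.hstack([cv2.resize(a[60:330,140:340],(400,540)),cv2.resize(w,(400,300)) if 0 else cv2.copyMakeBorder(cv2.resize(w,(400,300)),0,240,0,0,0)]))
print(sensors.get_obs()['tool_pos'])
```

```text
[0.4735 0.3333 0.1715]
```

View pics/m2.png

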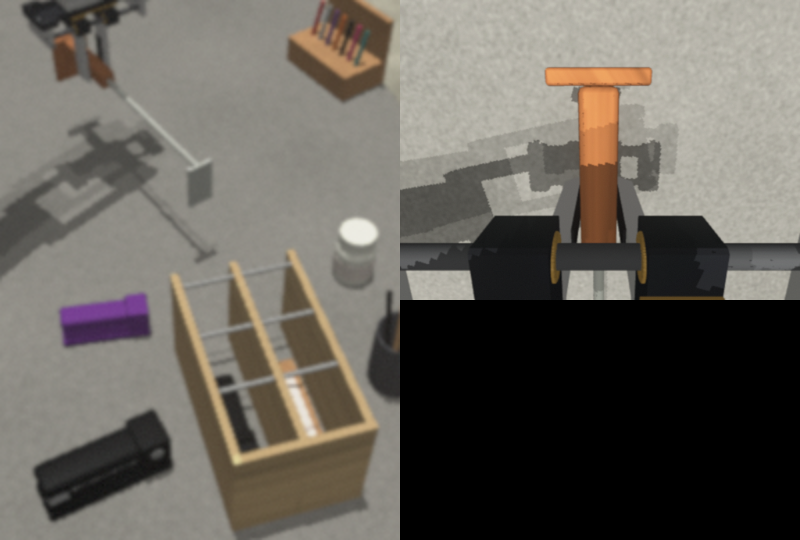

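Run:
```python
from h import *
c=camera_info("scene")
d=np.array([.2985,-.9544,0]);x=np.array([.9544,.2985,0]);T=np.array([.4735,.3333,0])
for L in (.285,.292,.299):
  b=T+L*d
  print(L,b,proj(c,[b+x*s*.02+np.array([0,0,z]) for z in (.1715-.068,.1715+.002) for s in (-1,1)]).round(1).tolist())
im=cv2.imread("pics/scene2.png")[135:170,225:255]
g=cv2.cvtColor(im,cv2.COLOR_BGR2HSV)
cv2.imwrite("pics/x.png",im)
gr=cv2.cvtColor(im,cv2.COLOR_BGR2GRAY).astype(int)
for r in range(0,35,2): print(135+r,gr[r].tolist())
```

```text
0.285 [0.5586 0.0613 0.    ] [[233.2, 161.0], [244.8, 155.5], [232.6, 142.3], [244.7, 136.8]]
0.292 [0.5607 0.0546 0.    ] [[234.6, 162.4], [246.2, 156.9], [234.0, 143.7], [246.1, 138.2]]
0.299 [0.5628 0.0479 0.    ] [[236.0, 163.8], [247.6, 158.2], [235.5, 145.1], [247.6, 139.5]]
135 [137, 133, 129, 133, 150, 169, 180, 174, 158, 145, 141, 139, 137, 138, 143, 143, 142, 142, 141, 139, 142, 140, 142, 139, 140, 140, 142, 140, 140, 140]
137 [140, 138, 138, 136, 130, 131, 146, 166, 177, 170, 155, 143, 139, 142, 143, 142, 140, 142, 141, 143, 143, 142, 144, 142, 142, 140, 140, 138, 141, 140]
139 [143, 141, 139, 140, 140, 138, 134, 134, 147, 167, 177, 171, 156, 146, 141, 141, 145, 155, 166, 166, 157, 146, 140, 141, 140, 142, 142, 140, 141, 141]
141 [144, 143, 142, 142, 140, 140, 139, 138, 132, 134, 144, 167, 177, 178, 170, 169, 173, 170, 153, 132, 123, 129, 141, 141, 142, 140, 141, 139, 142, 143]
143 [141, 142, 143, 140, 138, 141, 140, 143, 150, 159, 159, 162, 170, 168, 146, 127, 112, 100, 96, 97, 110, 128, 141, 144, 144, 143, 144, 144, 142, 139]
145 [141, 139, 139, 139, 141, 140, 139, 136, 
[... 1191 characters left out ...]
, 115, 124, 132, 140, 143, 142, 139, 139, 142, 138, 142, 138, 138, 142, 137, 142]
163 [130, 137, 140, 140, 142, 142, 142, 139, 135, 123, 117, 119, 129, 138, 142, 144, 142, 145, 142, 142, 141, 139, 140, 141, 141, 143, 140, 139, 137, 139]
165 [128, 131, 137, 142, 141, 141, 142, 143, 142, 140, 140, 140, 139, 141, 142, 140, 141, 140, 140, 142, 140, 140, 142, 140, 141, 143, 143, 141, 141, 137]
167 [122, 126, 127, 132, 137, 142, 143, 143, 141, 141, 140, 141, 138, 141, 140, 142, 140, 139, 142, 141, 143, 143, 140, 141, 139, 142, 142, 141, 144, 141]
169 [98, 111, 124, 130, 128, 130, 134, 138, 139, 139, 140, 140, 140, 140, 142, 139, 142, 140, 142, 138, 142, 141, 140, 143, 143, 139, 141, 141, 139, 139]
```

Picker held firmly; blade at pixel (239,152) in the scene view where predicted (no droop to speak of). Turn to the rack's yaw and bring the blade before the left lane.

{"name": "arm_command", "arguments": {
  "plan": [
    {"grip": 1,"slide": [0,0,0],"spin": 0.95},
    {"grip": 1,"slide": [0,0,0],"spin": 0.95},
    {"grip": 1,"slide": [0,0,0],"spin": 0.95},
    {"grip": 1,"slide": [0,0,0],"spin": 0.95},
    {"grip": 1,"slide": [0,0.051,0.04],"spin": 0},
    {"grip": 1,"slide": [0,0.051,0.039],"spin": 0},
    {"grip": 1,"slide": [-0.084,0,0],"spin": 0},
    {"grip": 1,"slide": [-0.084,0,0],"spin": 0},
    {"grip": 1,"slide": [-0.084,0,0],"spin": 0},
    {"grip": 1,"slide": [0,0,0],"spin": 0}
  ]
}}

```text
time: 5.18
tool_pos: [0.5187, 0.2025, 0.1271]
ee_rot: [-3.139, 0.002, 1.539]
wrist_force: [0.1, 0.9, -2.5]
width: 0.0236
finger_force: 30.0
```

Run:
```python
from h import *
a=snapshot("scene")[:,:,::-1].copy();cv2.imwrite("pics/scene3.png",a)
b=snapshot("side")[:,:,::-1].copy();cv2.imwrite("pics/side3.png",b)
cv2.imwrite("pics/m3.png",np.hstack([cv2.resize(a[140:320,200:330],(390,540),interpolation=2),cv2.resize(b[100:280,220:350],(390,540),interpolation=2)]))
o=sensors.get_obs();print(o['tool_pos'],o['ee_rot'])
c=camera_info("scene");T=o['tool_pos'];y=o['ee_rot'][2]-np.pi/2;R=Ro.from_euler('z',y)
print(proj(c,[T+R.apply([s*.02,-.292,z]) for z in(-.069,.001) for s in(-1,1)]).round(1).tolist())
```

```text
[0.519  0.205  0.1277] [-3.1398 -0.0002  1.5419]
[[231.1, 211.7], [245.4, 208.5], [230.4, 194.2], [245.3, 191.0]]
```

View pics/m3.png

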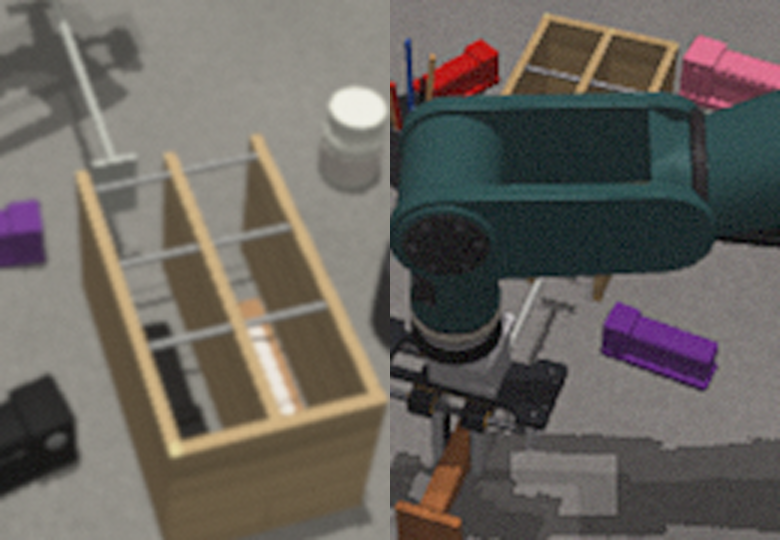

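The blade (230–245, 191–211) sits at the left lane's mouth as predicted; stapler nose at about (252,248). Going in high.

{"name": "arm_command", "arguments": {
  "plan": [
    {"grip": 1,"slide": [0,0.003,-0.009],"spin": 0},
    {"grip": 1,"slide": [-0.076,0,0],"spin": 0},
    {"grip": 1,"slide": [-0.076,0,0],"spin": 0},
    {"grip": 1,"slide": [-0.076,0,0],"spin": 0},
    {"grip": 1,"slide": [-0.076,0,0],"spin": 0},
    {"grip": 1,"slide": [-0.076,0,0],"spin": 0},
    {"grip": 1,"slide": [-0.076,0,0],"spin": 0},
    {"grip": 1,"slide": [-0.076,0,0],"spin": 0},
    {"grip": 1,"slide": [0,0,0],"spin": 0}
  ]
}}

```text
time: 6.4
tool_pos: [0.5141, -0.0621, 0.1337]
ee_rot: [3.141, 0.0, 1.541]
wrist_force: [-0.5, -0.4, -1.5]
width: 0.0237
finger_force: 30.0
```

Run:
```python
from h import *
a=snapshot("scene")[:,:,::-1].copy();cv2.imwrite("pics/scene4.png",a)
b=snapshot("side")[:,:,::-1].copy();cv2.imwrite("pics/side4.png",b)
cv2.imwrite("pics/m4.png",np.hstack([cv2.resize(a[180:320,210:330],(480,560),interpolation=2)]))
o=sensors.get_obs();print(o['tool_pos'],o['ee_rot'],o['wrist_force'])
c=camera_info("scene");T=o['tool_pos'];y=o['ee_rot'][2]-np.pi/2;R=Ro.from_euler('z',y)
print(T+R.apply([0,-.292,-.069]),Ro.from_euler('z',.029).apply(T+R.apply([0,-.292,0])-[.549,-.115,0]))
print(proj(c,[T+R.apply([s*.02,-.292,z]) for z in(-.069,.001) for s in(-1,1)]).round(1).tolist())
```

```text
[ 0.514  -0.06    0.1336] [ 3.1412 -0.0009  1.5433] [ 0.214   0.0714 -1.8658]
[ 0.506  -0.3519  0.0646] [-0.0362 -0.2381  0.1336]
[[261.6, 295.1], [278.2, 290.8], [262.5, 279.0], [279.9, 274.6]]
```

View pics/m4.png

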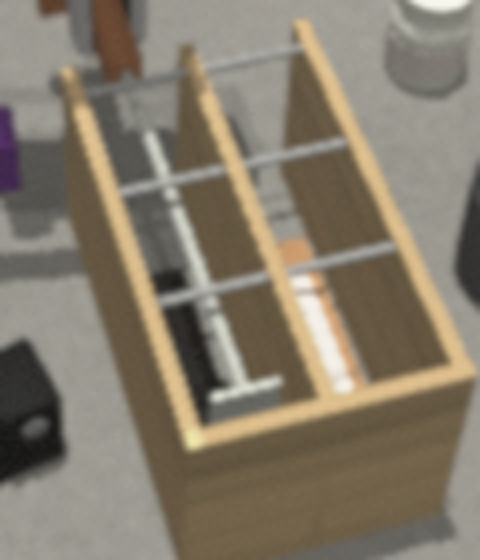

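Blade is inside the left lane, high, near the back (montage (245,397)), beyond the stapler. Back 8 mm more and start lowering.

{"name": "arm_command", "arguments": {
  "plan": [
    {"grip": 1,"slide": [-0.016,0,0],"spin": 0},
    {"grip": 1,"slide": [0,0,0],"spin": 0},
    {"grip": 1,"slide": [0,0,0.016],"spin": 0},
    {"grip": 1,"slide": [0,0,0.016],"spin": 0},
    {"grip": 1,"slide": [0,0,0.016],"spin": 0},
    {"grip": 1,"slide": [0,0,0],"spin": 0}
  ]
}}

```text
time: 7.25
tool_pos: [0.5125, -0.0686, 0.1081]
ee_rot: [-3.139, -0.001, 1.543]
wrist_force: [-0.4, 0.7, -2.6]
width: 0.0236
finger_force: 30.0
```

{"name": "arm_command", "arguments": {
  "plan": [
    {"grip": 1,"slide": [0,0,0.017],"spin": 0},
    {"grip": 1,"slide": [0,0,0.017],"spin": 0},
    {"grip": 1,"slide": [0,0,0.017],"spin": 0},
    {"grip": 1,"slide": [0,0,0.015],"spin": 0},
    {"grip": 1,"slide": [0,0,0],"spin": 0},
    {"grip": 1,"slide": [0,0,0],"spin": 0}
  ]
}}

```text
time: 8.0
tool_pos: [0.5135, -0.0689, 0.0767]
ee_rot: [3.141, 0.0, 1.543]
wrist_force: [1.3, -1.1, -2.3]
width: 0.0235
finger_force: 30.0
```

Run:
```python
from h import *
for i in range(4):
  a=snapshot("scene")[:,:,::-1].copy()
  o=sensors.get_obs();print(o['tool_pos'],o['wrist_force'],o['wrist_torque'])
cv2.imwrite("pics/scene5.png",a)
cv2.imwrite("pics/m5.png",cv2.resize(a[180:320,210:330],(480,560),interpolation=2))
```

```text
[ 0.5137 -0.0689  0.0769] [ 0.1985  1.1696 -2.0306] [ 0.0243 -0.0043 -0.0405]
[ 0.5137 -0.0689  0.077 ] [ 0.1686  0.5799 -2.3405] [ 0.1074  0.0146 -0.0777]
[ 0.5137 -0.0689  0.077 ] [-0.0681 -0.6846 -1.6987] [-0.003   0.0164  0.0451]
[ 0.5136 -0.0689  0.0769] [ 0.4537  0.1912 -1.2274] [ 0.005  -0.0115 -0.0072]
```

View pics/m5.png

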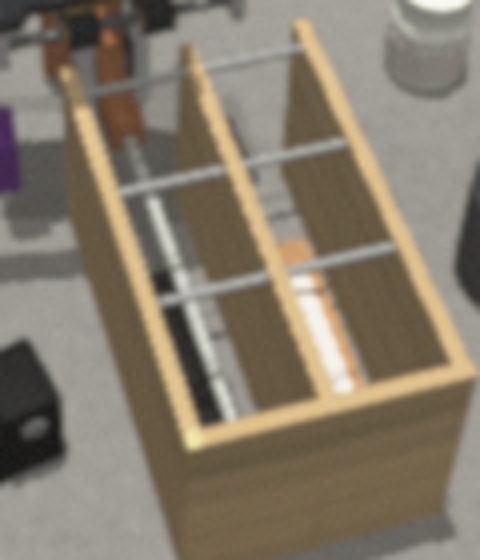

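No contact force, the rod is down along the lane above the stapler. Draw out gently.

{"name": "arm_command", "arguments": {
  "plan": [
    {"grip": 1,"slide": [0.016,0,0],"spin": 0},
    {"grip": 1,"slide": [0.016,0,0],"spin": 0},
    {"grip": 1,"slide": [0.016,0,0],"spin": 0},
    {"grip": 1,"slide": [0.024,0,0],"spin": 0},
    {"grip": 1,"slide": [0.036,0,0],"spin": 0},
    {"grip": 1,"slide": [0.036,0,0],"spin": 0},
    {"grip": 1,"slide": [0.036,0,0],"spin": 0},
    {"grip": 1,"slide": [0.036,0,0],"spin": 0},
    {"grip": 1,"slide": [0.036,0,0],"spin": 0},
    {"grip": 1,"slide": [0.036,0,0],"spin": 0}
  ]
}}

```text
time: 9.45
tool_pos: [0.5173, 0.0764, 0.0765]
ee_rot: [-3.142, 0.0, 1.543]
wrist_force: [0.2, -1.8, -2.0]
width: 0.0238
finger_force: 30.0
```

Run:
```python
from h import *
c=camera_info("scene");a=snapshot("scene")[:,:,::-1].copy();cv2.imwrite("pics/scene6.png",a)
b=snapshot("side")[:,:,::-1].copy();cv2.imwrite("pics/side6.png",b)
o=sensors.get_obs();print(o['tool_pos'],o['ee_rot'],o['wrist_force'])
# dark neutral pixels in the left-lane / in front of mouth
R=Ro.from_euler('z',-.029);O=np.array([.549,-.115,0])
g=[]
for y in np.arange(-.24,.12,.01):
    q=proj(c,[O+R.apply([x,y,.05]) for x in np.arange(-.06,-.012,.004)]).round().astype(int)
    v=a[q[:,1],q[:,0]].max(1); g.append((round(y,3),int((v<45).sum())))
print(g)
```

```text
[0.5173 0.0775 0.0765] [ 3.1414 -0.0016  1.5452] [-0.0181 -0.2341 -2.045 ]
[(np.float64(-0.24), 0), (np.float64(-0.23), 0), (np.float64(-0.22), 0), (np.float64(-0.21), 0), (np.float64(-0.2), 0), (np.float64(-0.19), 0), (np.float64(-0.18), 0), (np.float64(-0.17), 0), (np.float64(-0.16), 0), (np.float64(-0.15), 0), (np.float64(-0.14), 0), (np.float64(-0.13), 0), (np.float64(-0.12), 0), (np.float64(-0.11), 0), (np.float64(-0.1), 0), (np.float64(-0.09), 0), (np.float64(-0.08), 0), (np.float64(-0.07), 1), (np.float64(-0.06), 0), (np.float64(-0.05), 0), (np.float64(-0.04), 0), (np.float64(-0.03), 0), (np.float64(-0.02), 0), (np.float64(-0.01), 0), (np.float64(0.0), 1), (np.float64(0.01), 1), (np.float64(0.02), 0), (np.float64(0.03), 0), (np.float64(0.04), 0), (np.float64(0.05), 0), (np.float64(0.06), 0), (np.float64(0.07), 0), (np.float64(0.08), 0), (np.float64(0.09), 0), (np.float64(0.1), 0), (np.float64(0.11), 0)]
```

Run:
```python
from h import *
c=camera_info("scene")
R=Ro.from_euler('z',-.029);O=np.array([.549,-.115,0])
for n in (5,6):
  a=cv2.imread(f"pics/scene{n}.png")
  print(n,[ (int(1000*y),int(np.median([a[tuple(p[::-1])].max() for p in proj(c,[O+R.apply([x,y,.045]) for x in np.arange(-.054,-.043,.003)]).round().astype(int)]))) for y in np.arange(-.2,.08,.014)])
```

```text
5 [(-200, 134), (-186, 150), (-172, 137), (-157, 120), (-143, 155), (-129, 138), (-115, 166), (-101, 164), (-87, 160), (-73, 174), (-59, 159), (-45, 180), (-31, 166), (-17, 177), (-3, 175), (10, 164), (24, 162), (38, 173), (52, 164), (66, 118)]
6 [(-200, 172), (-186, 175), (-172, 175), (-157, 168), (-143, 168), (-129, 147), (-115, 162), (-101, 167), (-87, 160), (-73, 165), (-59, 135), (-45, 162), (-31, 147), (-17, 163), (-3, 159), (10, 147), (24, 162), (38, 180), (52, 157), (66, 157)]
```

Run:
```python
from h import *
c=camera_info("scene")
R=Ro.from_euler('z',-.029);O=np.array([.549,-.115,0])
print(proj(c,[O+R.apply([-.038,y,.05]) for y in (-.2,-.1,0,.1)]))
for n in (5,6):
  a=cv2.imread(f"pics/scene{n}.png")[180:320,210:330]
  v=a.max(2); k=(v<70).astype(np.uint8); N,_,st,ce=cv2.connectedComponentsWithStats(k)
  print(n,v.min(),[ (s+[210,180,0,0,0]).tolist() for s in st[1:] if s[4]>15])
a=cv2.imread("pics/scene6.png")[160:310,200:330]
cv2.imwrite("pics/m6.png",cv2.resize(a,(520,600),interpolation=2))
```

```text
[[263.9966 282.541 ]
 [252.0655 249.2237]
 [241.4345 219.5369]
 [231.9021 192.9179]]
5 22 [[210, 180, 26, 13, 174], [237, 180, 18, 18, 97], [325, 229, 5, 26, 98], [249, 248, 4, 5, 17], [252, 257, 13, 28, 115], [210, 266, 16, 34, 394]]
6 21 [[237, 216, 6, 10, 31], [242, 229, 7, 13, 44], [324, 228, 6, 28, 106], [210, 266, 16, 34, 399]]
```

View pics/m6.png

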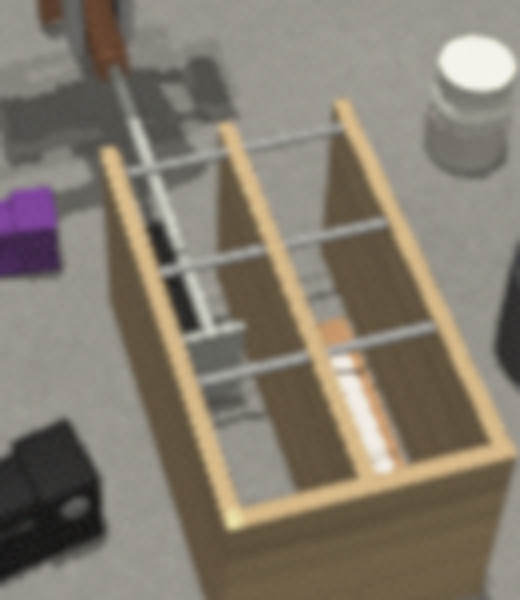

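The blade (montage (215,360)) is behind the stapler (150–195, 225–325) and drawing it out straight. Continue.

{"name": "arm_command", "arguments": {
  "plan": [
    {"grip": 1,"slide": [0.03,0,0],"spin": 0},
    {"grip": 1,"slide": [0.036,0,0],"spin": 0},
    {"grip": 1,"slide": [0.036,0,0],"spin": 0},
    {"grip": 1,"slide": [0.036,0,0],"spin": 0},
    {"grip": 1,"slide": [0.036,0,0],"spin": 0},
    {"grip": 1,"slide": [0.036,0,0],"spin": 0},
    {"grip": 1,"slide": [0.036,0,0],"spin": 0},
    {"grip": 1,"slide": [0.02,0,0],"spin": 0},
    {"grip": 1,"slide": [0.01,0,0],"spin": 0},
    {"grip": 1,"slide": [0,0,0],"spin": 0}
  ]
}}

```text
time: 10.8
tool_pos: [0.5212, 0.2137, 0.0765]
ee_rot: [3.142, -0.001, 1.543]
wrist_force: [-0.1, -0.5, -1.9]
width: 0.0237
finger_force: 30.0
```

```bash
cat > st.py <<'E'
from h import *
c=camera_info("scene");a=snapshot("scene")[:,:,::-1].copy()
o=sensors.get_obs();T=o['tool_pos'];print(T,o['ee_rot'],o['wrist_force'])
R=Ro.from_euler('z',-.029);O=np.array([.549,-.115,0])
b=T+Ro.from_euler('z',o['ee_rot'][2]-np.pi/2).apply([0,-.292,0]);print("blade rack",R.inv().apply(b-O))
h=cv2.cvtColor(a,cv2.COLOR_BGR2HSV);k=cv2.inRange(h,(0,0,0),(180,255,52))
N,lab,st,ce=cv2.connectedComponentsWithStats(k[130:240,190:300])
for i in range(1,N):
    if st[i,4]>20:
        ys,xs=np.nonzero(lab==i);p=np.c_[xs+190,ys+130]
        print(st[i,4],"px box",st[i][:4]+[190,130,0,0],"top/bottom/left/right rack@.03:",[R.inv().apply(onz(c,q,.03)-O)[:2].round(3).tolist() for q in (p[p[:,1].argmin()],p[p[:,1].argmax()],p[p[:,0].argmin()],p[p[:,0].argmax()])])
E
python3 st.py
```

```text
[0.5213 0.2134 0.0765] [ 3.1414 -0.0009  1.5427] [ 0.9115  0.6509 -2.2027]
blade rack [-0.037   0.0355  0.0765]
134 px box [221 181  13  21] top/bottom/left/right rack@.03: [[-0.041, 0.169], [-0.066, 0.095], [-0.055, 0.165], [-0.037, 0.094]]
```

Stapler is out (rack y ≈ 0.04–0.16). Back off the blade, lift over it, carry away.

{"name": "arm_command", "arguments": {
  "plan": [
    {"grip": 1,"slide": [-0.014,0,0],"spin": 0},
    {"grip": 1,"slide": [0,0,-0.04],"spin": 0},
    {"grip": 1,"slide": [0,0,-0.06],"spin": 0},
    {"grip": 1,"slide": [0,0,-0.06],"spin": 0},
    {"grip": 1,"slide": [0,0,0],"spin": 0},
    {"grip": 1,"slide": [0.08,-0.024,0],"spin": 0},
    {"grip": 1,"slide": [0.1,-0.024,0],"spin": 0},
    {"grip": 1,"slide": [0.1,-0.024,0],"spin": 0},
    {"grip": 1,"slide": [0.1,-0.024,0],"spin": 0},
    {"grip": 1,"slide": [0.08,-0.024,0],"spin": 0}
  ]
}}

```text
time: 12.1
tool_pos: [0.4663, 0.4387, 0.1539]
ee_rot: [-3.139, 0.002, 1.543]
wrist_force: [-0.6, -0.6, -2.5]
width: 0.0237
finger_force: 30.0
```

```bash
python3 st.py
```

```text
[0.464  0.4436 0.1537] [-3.1372 -0.0031  1.5476] [ 0.2308  2.4632 -1.7383]
blade rack [-0.0995  0.2639  0.1537]
170 px box [221 182  15  21] top/bottom/left/right rack@.03: [[-0.048, 0.167], [-0.064, 0.09], [-0.055, 0.165], [-0.031, 0.093]]
68 px box [234 204   7  15] top/bottom/left/right rack@.03: [[-0.028, 0.072], [-0.041, 0.023], [-0.04, 0.072], [-0.028, 0.053]]
```

{"name": "arm_command", "arguments": {
  "plan": [
    {"grip": 1,"slide": [0,0,0.048],"spin": 0},
    {"grip": 1,"slide": [0,0,0.048],"spin": 0},
    {"grip": 1,"slide": [0,0,0.048],"spin": 0},
    {"grip": 1,"slide": [0,0,0.01],"spin": 0},
    {"grip": 1,"slide": [0,0,0.006],"spin": 0},
    {"grip": 1,"slide": [0,0,0],"spin": 0},
    {"grip": 1,"slide": [0,0,0],"spin": 0}
  ]
}}

```text
time: 13.02
tool_pos: [0.4681, 0.4381, 0.0777]
ee_rot: [3.14, -0.001, 1.543]
wrist_force: [-0.2, -0.5, -2.1]
width: 0.0238
finger_force: 30.0
```

{"name": "arm_command", "arguments": {
  "plan": [
    {"grip": 1,"slide": [0,0,0.006],"spin": 0},
    {"grip": 1,"slide": [0,0,0.005],"spin": 0},
    {"grip": 1,"slide": [0,0,0.003],"spin": 0},
    {"grip": 1,"slide": [0,0,0],"spin": 0},
    {"grip": 1,"slide": [0,0,0],"spin": 0}
  ]
}}

```text
time: 13.65
tool_pos: [0.4675, 0.4377, 0.0695]
ee_rot: [3.141, -0.0, 1.543]
wrist_force: [-0.1, 0.8, -1.2]
width: 0.0241
finger_force: 30.0
```

Contact is beginning (weight partly off). Release gently and lift away.

{"name": "arm_command", "arguments": {
  "plan": [
    {"grip": 1,"slide": [0,0,0.002],"spin": 0},
    {"grip": 0.3,"slide": [0,0,0],"spin": 0},
    {"grip": -0.2,"slide": [0,0,0],"spin": 0},
    {"grip": -1,"slide": [0,0,0],"spin": 0},
    {"grip": -1,"slide": [0,0,0],"spin": 0},
    {"grip": -1,"slide": [0,0,0],"spin": 0},
    {"grip": -1,"slide": [0,0,0],"spin": 0},
    {"grip": -1,"slide": [0,0,0],"spin": 0},
    {"grip": -1,"slide": [0,0,0],"spin": 0},
    {"grip": -1,"slide": [0,0,0],"spin": 0}
  ]
}}

```text
time: 14.9
tool_pos: [0.4675, 0.4377, 0.0685]
ee_rot: [3.141, 0.0, 1.543]
wrist_force: [0.5, -0.6, -0.0]
width: 0.0941
finger_force: 0.0
```

{"name": "arm_command", "arguments": {
  "plan": [
    {"grip": -1,"slide": [0,0,-0.06],"spin": 0},
    {"grip": -1,"slide": [0,0,-0.08],"spin": 0},
    {"grip": -1,"slide": [0,0,-0.08],"spin": 0},
    {"grip": -1,"slide": [0,0,-0.08],"spin": 0},
    {"grip": -1,"slide": [0,0,0],"spin": 0},
    {"grip": -1,"slide": [0,0,0],"spin": 0}
  ]
}}

```text
time: 15.65
tool_pos: [0.4671, 0.4374, 0.2173]
ee_rot: [-3.141, 0.001, 1.543]
wrist_force: [-0.6, 0.7, 0.1]
width: 0.0942
finger_force: 0.0
```

```bash
python3 st.py
python3 - <<'E'
from h import *
# picker check: handle/foot in wrist view, blade bottom in scene view
c=camera_info("wrist");im=snapshot("wrist")[:,:,::-1].copy()
h=cv2.cvtColor(im,cv2.COLOR_BGR2HSV);mk=cv2.inRange(h,(3,110,50),(18,255,255))
ct=max(cv2.findContours(mk,0,2)[0],key=cv2.contourArea);mk=cv2.drawContours(mk*0,[ct],-1,255,-1)
ys,xs=np.nonzero(mk)
for y in np.linspace(ys.min()+1,ys.max()-1,6).astype(int): q=xs[ys==y];print(y,q.min(),q.max(),onz(c,((q.min()+q.max())/2,y),.075)[:2])
s=camera_info("scene");a=snapshot("scene")[:,:,::-1]
o=sensors.get_obs()
R=Ro.from_euler('z',-.029);b=np.array([.4675,.4377,0])+R.apply([0,-.292,0])
q=proj(s,[b+R.apply([x*.02,0,z]) for z in(0,.07) for x in(-1,1)]);print(q.round(1).tolist())
g=cv2.cvtColor(a,cv2.COLOR_BGR2GRAY);u,v=q.mean(0).astype(int)
print("column",[int(x) for x in g[v-16:v+18,u-3]],v-16);print("row",g[v,u-14:u+14].tolist(),u-14)
E
```

```text
[0.4668 0.4372 0.2163] [-3.1391  0.0022  1.5429] [ 0.5992 -0.3665 -0.3288]
blade rack [-0.0978  0.2575  0.2163]
168 px box [221 182  15  20] top/bottom/left/right rack@.03: [[-0.048, 0.167], [-0.066, 0.095], [-0.055, 0.165], [-0.031, 0.093]]
68 px box [234 204   7  15] top/bottom/left/right rack@.03: [[-0.028, 0.072], [-0.041, 0.023], [-0.04, 0.072], [-0.028, 0.053]]
98 221 288 [0.4694 0.5217]
125 243 267 [0.4693 0.4988]
152 243 267 [0.4686 0.475 ]
179 243 267 [0.468  0.4501]
206 243 266 [0.4668 0.424 ]
233 245 265 [0.4666 0.3968]
[[194.4, 172.7], [207.1, 170.2], [192.4, 156.1], [205.5, 153.6]]
column [171, 164, 151, 135, 122, 111, 106, 136, 162, 132, 100, 91, 93, 93, 93, 93, 93, 92, 93, 93, 93, 93, 93, 93, 95, 99, 105, 117, 134, 139, 142, 140, 139, 140] 147
row [143, 140, 143, 137, 138, 140, 140, 137, 127, 106, 95, 93, 95, 91, 92, 93, 92, 94, 94, 93, 95, 104, 125, 135, 138, 139, 138, 138] 185
```

```bash
python3 -c "
from bench import ticket
print(ticket.close_job())"
```

```text
the job is handed in; nothing more can be done
None
```

The job is handed in: the stapler is drawn out of the left lane and stands about 4 cm in front of the mouth, and the picker stands on the counter with its blade about 17 cm from the stapler's middle, both by my own camera measurements since no verdict came back.

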